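# Close and clamp the copper link of a dummy load

## Task

Switch the loudspeaker dummy load into circuit by closing its copper link: unscrew the black clamp knob until the link fits under it, swing the link by its red handle until its slot is fully home around the brass stud, then screw the knob back down until it clamps the link with about 50 N, and let go. Going by feel, with your hand rising and sinking along with the knob, do not overtighten the knob or lean on it: 100 N on the link cracks the terminal board. Leave the other things where they are.

Things in the scene. Friction and masses are not known exactly. Their poses are not given: they have to be found in the camera images.
- load: The dummy load: grey vented case, 190 mm deep (its x), 280 mm wide (its y), fixed to the bench, black heat-sink fins on its +x side to x 127, dark brown terminal board on top. Origin: centre of its underside; z up. The board's flat top is 80 mm above the origin. Two small sense posts, 22 mm high, stand on the board at x 78, y -12 and +18 mm.
- stud (a point): Point on the axis of the upright brass stud (10 mm thick, 34 mm high) that carries the knob, at the level of the board's top, at x 25, y 70 mm in the frame of load. Feel of the knob: 0.03 N m turns it freely; once its washer presses the link, the torque to tighten it grows by 0.008 to 0.011 N m per newton of clamping force, and the force by some 80 N per radian turned (45 N per mm of thread).
- pivot (a point): Point on the axis of the brass pivot post (10 mm thick) at the level of the board's top, 130 mm from the stud along -y of load. A steel washer 27 mm wide, 7.5 mm above the board, and a brass nut, with the post's end 20 mm above the board, keep the link on it.
- knob: The black clamp knob on the stud: ribbed round head, 40 mm in diameter, 20 to 48 mm above its origin; neck 21 mm thick; at its foot a steel washer 28 mm wide. Origin on the axis. The washer's underside lies up to 1.5 mm above or below the origin, differently each time, and is not measured. The soft rubber head winds up 0.2 rad per N m. z up; a white line on top points along the head's x.
- knob_grip (a point): Point on the knob's axis at half height of its head, 34 mm above the origin of knob; moves with it. Counter-clockwise seen from above the knob rises, clockwise it sinks, 12 mm a turn; it can turn at most 8 rad up from the start and stays where it is left. It starts with the origin of knob 1.6 to 2.6 mm above the board, too low for the link to pass under the washer.
- link: The loose copper link, a flat bar 5 mm thick, 26 mm wide, 0.2 kg, lying on the board. Origin: centre of its eye, on the underside; the 13 mm square eye sits on the pivot post with 1.5 mm of play. Its y runs along the bar to the slot, z up. It starts swung out by 0.38 to 0.65 rad (its yaw less that of load) and closes clockwise seen from above, to equal yaw. It slides on the board.
- link_slot (a point): Centre of the slot at the link's far end, on the underside, 130 mm from the link's origin along its y. The slot is 15 mm wide and open towards the link's +x; its closed end meets the stud when this point is within about 2 mm of the stud's axis. Around the slot the link is 44 mm long and 37 mm wide.
- link_handle (a point): Middle of the upright red handle on the link, 60 mm from the link's origin along its y, 22 mm above the link's underside. The handle is a round peg of 14 mm diameter, on a 20 mm wide foot, that reaches from 9 to 38 mm above the link's underside.
- spare_washer: Loose steel washer, 30 mm across, 5 mm thick, on the terminal board's corner; leave alone. Origin: centre of its underside.
- spare_link: Second copper link without handle, lying on the bench beside the load; leave alone. Origin: centre of its eye, on the underside.
- screwdriver: Screwdriver with green handle, 200 mm, on the bench; leave alone. Origin under its middle.
- wrench: Steel wrench, 180 mm, on the bench; leave alone. Origin under its middle.
- screw_jar: Glass jar with white cap, 52 mm wide, 60 mm high; leave alone. Origin: centre of its underside.
- meter: Grey hand-held meter, 150 x 78 x 32 mm, lying face up; leave alone. Origin: centre of its underside.
- driver_unit: Loudspeaker driver, 132 mm wide, 67 mm high, lying cone up; leave alone. Origin: centre of its underside.
- tape_roll: Roll of blue tape, 80 mm wide, 19 mm high; leave alone. Origin: centre of its underside.
Not all that is in view belongs to the job. Of the things that look like the link, the middle-sized one is meant.

How it is judged:
By the outcome, as a careful person would: the job done as asked, in the order asked, and still so for the second after the job is handed in, with the robot touching nothing.
It also fails if it takes over 72 s, if anything falls off the work surface, if the arm or the gripper's body presses on something with over 40 N, if the wrist force passes 120 N, or if a joint passes its speed limit or range.

## Robot

A 6-joint arm with a two-finger parallel gripper is mounted at the origin on the work surface. World frame = base frame: x ahead of the robot, y to its left, z up, the work surface at z = 0. Lengths are in m, angles in rad, forces in N, time in s.
With the tool pointing down it reaches from about 0.35 to 0.85 m from the base axis. Payload 8.1 kg.
Tool frame: the origin (TCP) lies on the mounting face of the last link; the fingertips stand 173 mm ahead of it and the grasp point (between the pads) lies 155 mm ahead of it; y points along the fingers, z is the direction in which the jaws open and shut, and the axes are right-handed (so a half turn about y gives the same grasp; the last joint's range is limited). The gripper opens to 85 mm and grips with 20 to 120 N. Pads are 22 mm wide; open, the fingers measure 114 mm over their backs; the gripper's body (76 mm by 85 mm) begins 54 mm behind the grasp point. The pads swing forward as they close: fully open they stand 13 mm farther back than shut.
Start: joints at [1.092, 0.13, 1.488, -0, 1.523, -0.085], TCP at [0.23, 0.554, 0.405] pointing down, gripper open.
Joint ranges: [-2.96, 2.96], [-0.89, 2.26], [0.02, 2.5], [-1.34, 4.48], [0, 2.73], [-2.66, 2.66]. Speed limits (rad/s): [2.39, 2.39, 2.79, 3.14, 3.14, 3.14].

## Interface

Orientations are given as a 3x3 rotation matrix whose columns are the frame's x, y, z axes.
In Python, from rig import * gives the robot as it stands. The module is installed in compiled form; this text tells all that it offers.
- The arm moves only by the tool servo_tool, never from a script. Its argument "increments" is a list that holds one entry, the list of rows, each a list of 7 numbers: the opening, from 0 (shut) to 1 (fully open), then the shift along the tool's x, y, z in cm, then the turn, a rotation vector about the tool's x, y, z in rad. A call has 1 to 12 rows; each row is the pose to reach, as a shift and turn from the pose measured when the call began, along the tool's axes at that moment; what a row does not reach only later rows make up. A row lasts 1/10 s, in which the tool goes at most 50 mm and 8.59 degrees, less where a joint would pass 70% of its speed; a pose out of reach is approached as far as the arm can. A call with a gripper value outside its range is refused whole. The fingers move at their own pace and stop on an object; the grip force is fixed at half the most. Time passes only in rows, so rows that repeat a pose let the fingers close. It gives the time, the measured TCP pose, the force and the opening at its end, in the units of the state.
- read_state(): the state, without advancing time (a new reading comes with each control period).
- read_camera(name): name is "scene" or "side" or "wrist"; returns a dict with "pixels" (480x640x3 uint8, red, green, blue), "fovy" (degrees; the focal length in pixels is half the picture's height over the tangent of half this angle, whatever the lens; pixels are square), "cx", "cy" (the principal point, pixels), "extrinsics" (4x4, takes a point from camera to world coordinates); the wrist camera has in their place "tool_from_camera" (4x4, takes a point from camera to tool coordinates, whose origin is the TCP and whose axes are the tool frame's). Camera axes: x right, y down, z forward; pixel columns grow to the right and rows downward; lengths in m; the calibration is good to about 2 mm. A picture is of the moment at which its call begins: read the wrist's pose just before it. There is no depth.
- sign_off(): hands the job in, once; it reports no verdict.
The state is a dict: "time_s": time; "joint_pos": joint angles; "dq": joint speeds; "joint_efforts": joint torques, N m; "tcp_pos": TCP position; "eef_rot": TCP orientation; "force": force on the tool from outside, world axes, zero at the start; "wrist_torque": the same for the moment, N m; "finger_gap": opening from 0.0 (shut) to 1.0 (fully open).
Only numpy, scipy, OpenCV 4.12 (cv2) and the standard library are available. Lean on these libraries where they do the work, as an engineer would, in place of code of your own. Each camera call takes 0.05 s, during which the arm holds its last target.

## Working session

There is one attempt and no reset: what is moved stays moved. The work goes in short steps, Python scripts to look and compute and a tool call to move; the robot and the scene stay as the last step left them, time stands still between calls to the robot, and variables do not carry over. Pictures are saved under pics/ and viewed, and the job is handed in when it is done.

Besides the shell and the picture viewer there is one more tool, called by a JSON object that holds its "op" and its "data". servo_tool: Moves the arm, as the interface text tells. Its arguments: {"type":"object","properties":{"increments":{"type":"array","items":{"type":"array","items":{"type":"array","items":{"type":"number"}}}}},"required":["increments"]}

```bash
mkdir -p pics
cat > h.py <<'E'
from rig import *
import numpy as np, cv2, json
def snap(n,fn):
    c=read_camera(n); cv2.imwrite('pics/'+fn,c['pixels'][:,:,::-1]); 
    s=read_state()
    d={k:np.array(v).tolist() for k,v in c.items() if k!='pixels'}
    d['tcp']=np.array(s['tcp_pos']).tolist(); d['R']=np.array(s['eef_rot']).tolist()
    json.dump(d,open('pics/'+fn+'.json','w')); return c
def cam(fn):
    d=json.load(open('pics/'+fn+'.json'))
    f=240/np.tan(np.radians(d['fovy'])/2)
    if 'extrinsics' in d: T=np.array(d['extrinsics'])
    else:
        W=np.eye(4);W[:3,:3]=d['R'];W[:3,3]=d['tcp'];T=W@np.array(d['tool_from_camera'])
    return f,d['cx'],d['cy'],T
def ray(fn,u,v,z):
    f,cx,cy,T=cam(fn)
    d=T[:3,:3]@np.array([(u-cx)/f,(v-cy)/f,1]);o=T[:3,3]
    return o+d*(z-o[2])/d[2]
def proj(fn,p):
    f,cx,cy,T=cam(fn); q=np.linalg.inv(T)@np.append(p,1); return f*q[0]/q[2]+cx,f*q[1]/q[2]+cy
E
python3 - <<'E'
from h import *
s=read_state(); print(s)
for n in ['scene','side','wrist']:
    c=snap(n,n+'0.png'); print(n,c['fovy'],c['cx'],c['cy'],cam(n+'0.png')[3])
E
```

```text
{'time_s': 0.0, 'joint_pos': array([ 1.09163703e+00,  1.31167039e-01,  1.48931196e+00,  2.09507919e-05,
        1.52299473e+00, -8.54296849e-02]), 'dq': array([ 0.00061138, -0.0025401 ,  0.00060406, -0.00099236, -0.00135871,
        0.00071187]), 'joint_efforts': array([ 3.86403204e-03, -5.69335377e+01, -5.00597906e+01,  2.09823702e-04,
        1.34172582e-02, -4.00655449e-05]), 'tcp_pos': array([0.23006349, 0.55388273, 0.40362267]), 'eef_rot': array([[ 9.23484201e-01, -8.85812147e-04,  3.83635432e-01],
       [-3.83636412e-01, -1.65959291e-03,  9.23482728e-01],
       [-1.81353573e-04, -9.99998231e-01, -1.87243763e-03]]), 'force': array([-0.56345491,  0.31984338, -0.64234915]), 'wrist_torque': array([-0.05255084,  0.00755867, -0.03467656]), 'finger_gap': 1.0013910436471962}
scene 49.85975330858937 317.54846764630895 237.37993920599826 [[ 0.60207334  0.67021287 -0.43396129  1.05421366]
 [ 0.79829005 -0.51584669  0.31086199 -0.34397577]
 [-0.01551379 -0.5335887  -0.84560181  1.09852151]
 [ 0.          0.          0.          1.        ]]
side 44.14928093061953 324.09761439497663 243.5033702701821 [[ 0.97568333 -0.13385387  0.17356609  0.28809766]
 [-0.21876966 -0.54598679  0.80872632 -1.24746366]
 [-0.01348635 -0.82703178 -0.56199337  0.99232406]
 [ 0.          0.          0.          1.        ]]
wrist 66.12377984168963 326.1328470943598 240.6768110018058 [[ 0.38412095  0.87302379  0.30046723  0.15226922]
 [ 0.92327984 -0.36238812 -0.12739387  0.58594721]
 [-0.00233212  0.32634999 -0.94524613  0.37297032]
 [ 0.          0.          0.          1.        ]]
```

View pics/scene0.png

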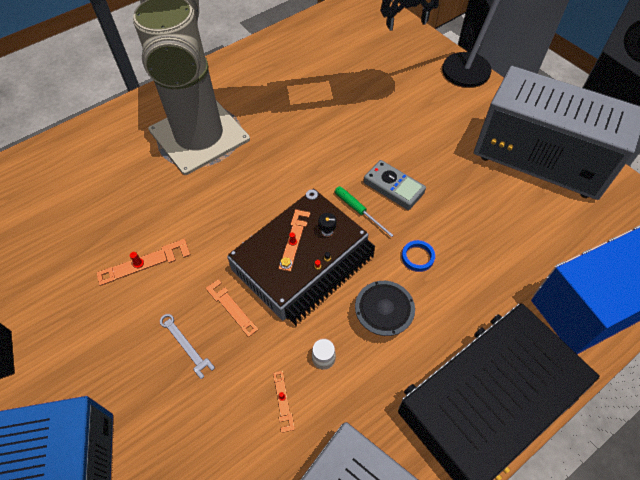

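View pics/side0.png

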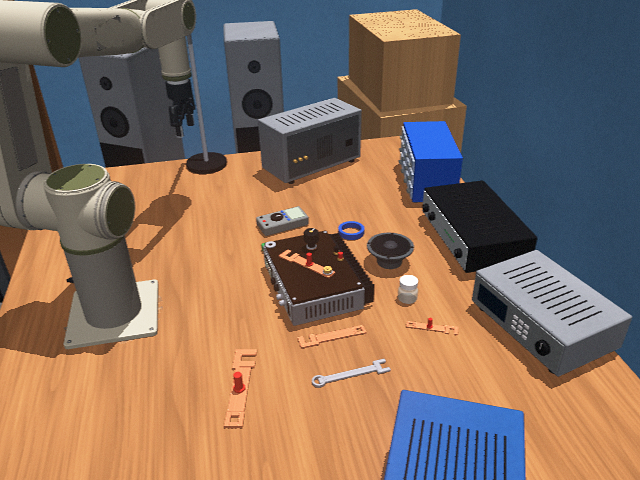

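View pics/wrist0.png

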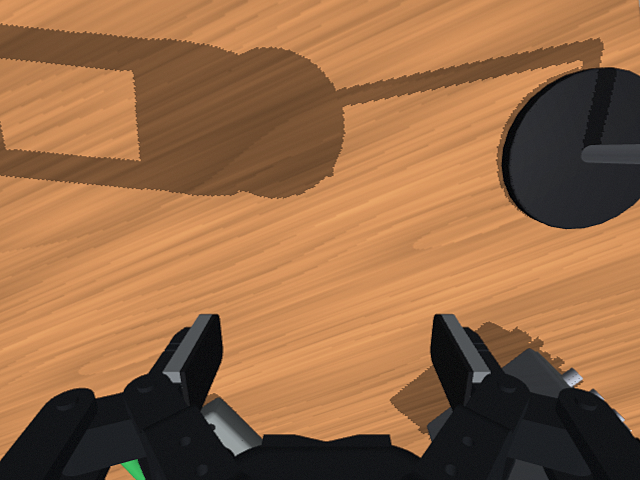

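The load is centred near (302,250) in scene view, with the knob at (327,225), the red link handle at (292,239) and the pivot nut at (287,263). In the side view it is near (315,270). I'll zoom in.

Run:
```python
from h import *
for n,(x,y) in {'scene':(220,180),'side':(250,215)}.items():
    im=cv2.imread(f'pics/{n}0.png')[y:y+120,x:x+160]
    cv2.imwrite(f'pics/{n}0z.png',cv2.resize(im,(800,600),interpolation=cv2.INTER_CUBIC))
```

```text
(no output)
```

View pics/scene0z.png

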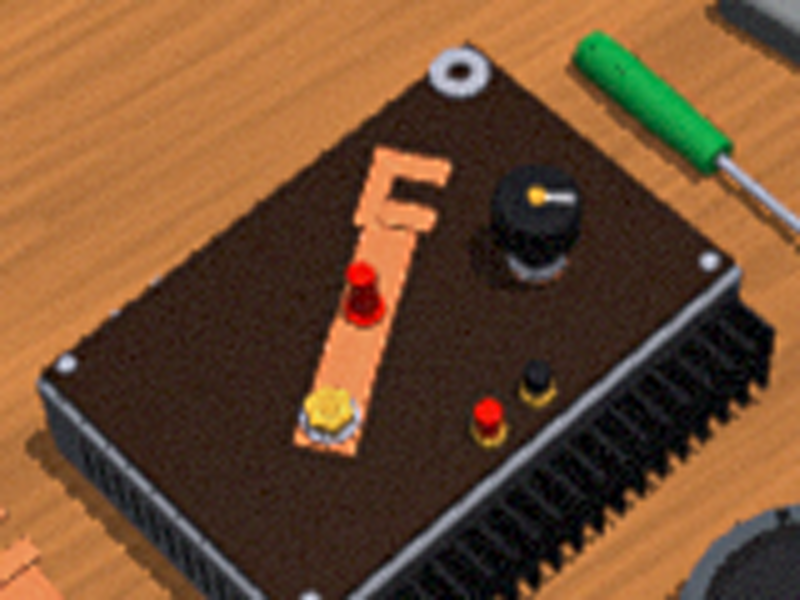

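View pics/side0z.png

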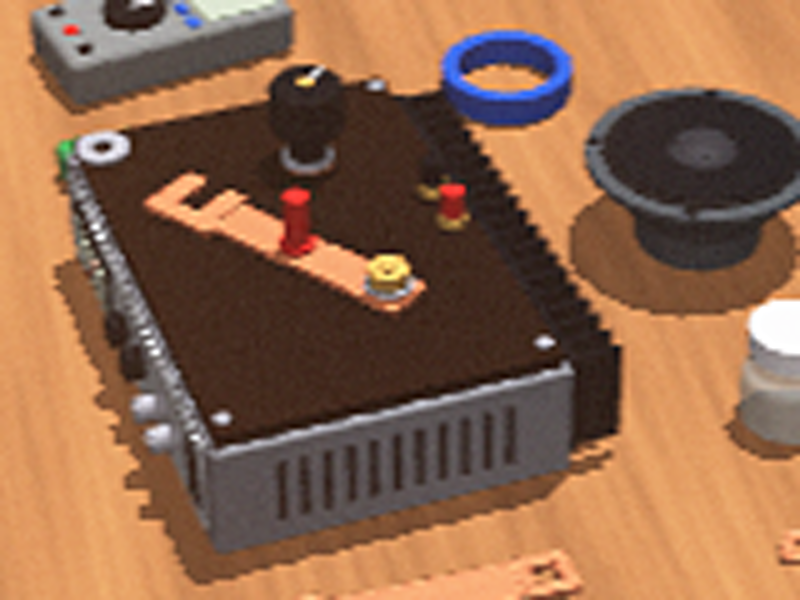

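Run:
```python
from h import *
P={'knob':(.130,(538,195),(307,80)),'pivot':(.1,(328,405),(389,270)),'handle':(.118,(360,270),(296,195)),'cornerscrewNE':(.081,(709,261),(376,86)),'screwSW':(.081,(66,364),(222,418)),'redpost':(.102,(488,408),(452,190)),'washer':(.085,(460,72),(103,146))}
for k,(z,a,b) in P.items():
    p=ray('scene0.png',220+a[0]/5,180+a[1]/5,z);q=ray('side0.png',250+b[0]/5,215+b[1]/5,z);print(k,p.round(4),q.round(4))
    if k=='knob':K=(p+q)/2
    if k=='pivot':V=(p+q)/2
    if k=='handle':H=(p+q)/2
d=(K-V)[:2];print(np.linalg.norm(d),'loadyaw',np.arctan2(d[1],d[0])-np.pi/2)
d2=(H-V)[:2];print(np.linalg.norm(d2),np.arctan2(d2[1],d2[0])-np.pi/2)
```

```text
knob [0.5317 0.0598 0.13  ] [0.5344 0.0597 0.13  ]
pivot [ 0.548  -0.0707  0.1   ] [ 0.5477 -0.0773  0.1   ]
handle [ 0.5086 -0.0238  0.118 ] [ 0.5105 -0.0269  0.118 ]
cornerscrewNE [0.5838 0.1209 0.081 ] [0.585  0.1185 0.081 ]
screwSW [ 0.4474 -0.1485  0.081 ] [ 0.4482 -0.1497  0.081 ]
redpost [ 0.5936 -0.0158  0.102 ] [ 0.5948 -0.0195  0.102 ]
washer [0.4264 0.0928 0.085 ] [0.4257 0.0897 0.085 ]
0.13453489390124307 loadyaw 0.11024513470511565
0.061886321809096145 0.6669551746938738
```

{"op": "servo_tool", "data": {"increments": [[[1,2.5,0,-2,0,0.08,0],[1,6.2,0,-5,0,0.2,0],[1,10,0,-8,0,0.32,0],[1,14,0,-11.1,0,0.44,0],[1,18,0,-14.2,0,0.56,0],[1,22,0,-17.4,0,0.68,0],[1,26,0,-20.6,0,0.8,0],[1,30,0,-23.7,0,0.92,0],[1,34,0,-26.9,0,1.04,0],[1,38,0,-30.1,0,1.16,0],[1,42,0,-33.3,0,1.28,0],[1,46,0,-36.5,0,1.4,0]]]}}

```text
time_s: 1.35
tcp_pos: [0.5109, 0.0463, 0.4042]
eef_rot: [[-0.226, -0.001, 0.974], [-0.974, -0.001, -0.226], [0.001, -1.0, -0.0]]
force: [0.3, 1.1, 0.5]
finger_gap: 1.002
```

Run:
```python
from h import *
s=read_state(); print(s['time_s'],s['joint_pos'].round(3),s['tcp_pos'],s['eef_rot'].round(3),s['force'])
```

```text
1.35 [-9.000e-03 -1.060e-01  1.727e+00 -1.000e-03  1.521e+00  2.190e-01] [0.51089836 0.04634657 0.40422449] [[-0.226 -0.001  0.974]
 [-0.974 -0.001 -0.226]
 [ 0.001 -1.    -0.   ]] [0.28093337 1.1067476  0.54235401]
```

Run:
```python
from h import *
snap('wrist','w1a.png')
c=snap('wrist','w1.png')
s=read_state(); print(s['time_s'],s['joint_pos'].round(3),s['tcp_pos'],s['dq'].round(3))
```

```text
1.45 [-0.014 -0.103  1.725 -0.003  1.52   0.219] [0.51210795 0.04333883 0.40391808] [ 0.085 -0.031  0.035  0.044  0.027 -0.029]
```

View pics/w1.png

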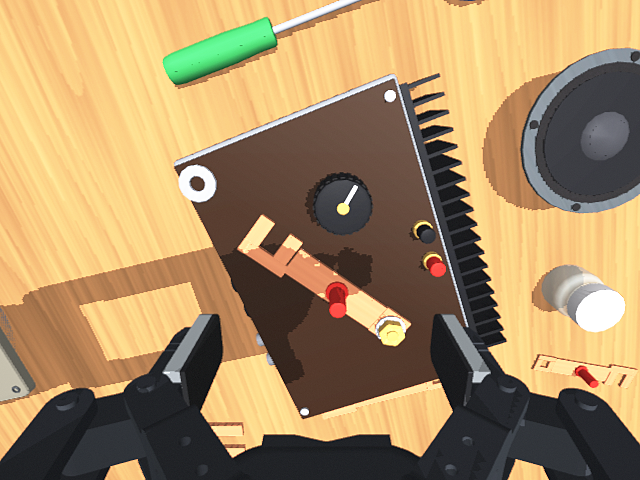

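The wrist view shows the knob top at (343,209), the pivot nut at (392,331), the handle top at about (336,289), and the slot end at (265,235).

Run:
```python
from h import *
im=cv2.imread('pics/w1.png'); hsv=cv2.cvtColor(im,cv2.COLOR_BGR2HSV)
z=im[130:370,200:520]; cv2.imwrite('pics/w1z.png',cv2.resize(z,(800,600),interpolation=cv2.INTER_CUBIC))
P={'knob':(.130,343,209),'pivot':(.1,392,331),'handle':(.118,336,288),'NE':(.081,390,96),'SW':(.081,305,412),'washer':(.085,197,184),'red':(.102,437,269),'blk':(.102,428,234)}
Q={}
for k,(h,u,v) in P.items(): Q[k]=ray('w1.png',u,v,h);print(k,Q[k].round(4))
d=(Q['knob']-Q['pivot'])[:2];print(np.linalg.norm(d),np.arctan2(d[1],d[0])-np.pi/2)
d=(Q['handle']-Q['pivot'])[:2];print(np.linalg.norm(d),np.arctan2(d[1],d[0])-np.pi/2)
d=(Q['NE']-Q['SW'])[:2];print(np.linalg.norm(d))
```

```text
knob [0.5283 0.0617 0.13  ]
pivot [ 0.5454 -0.0609  0.1   ]
handle [ 0.5094 -0.001   0.118 ]
NE [0.5798 0.1246 0.081 ]
SW [ 0.4452 -0.1464  0.081 ]
washer [0.4205 0.0962 0.085 ]
red [ 0.5903 -0.0111  0.102 ]
blk [0.5875 0.0198 0.102 ]
0.12379255508968806 0.1388689763613511
0.06988841621973763 0.5415393731569327
0.30263413139355655
```

View pics/w1z.png

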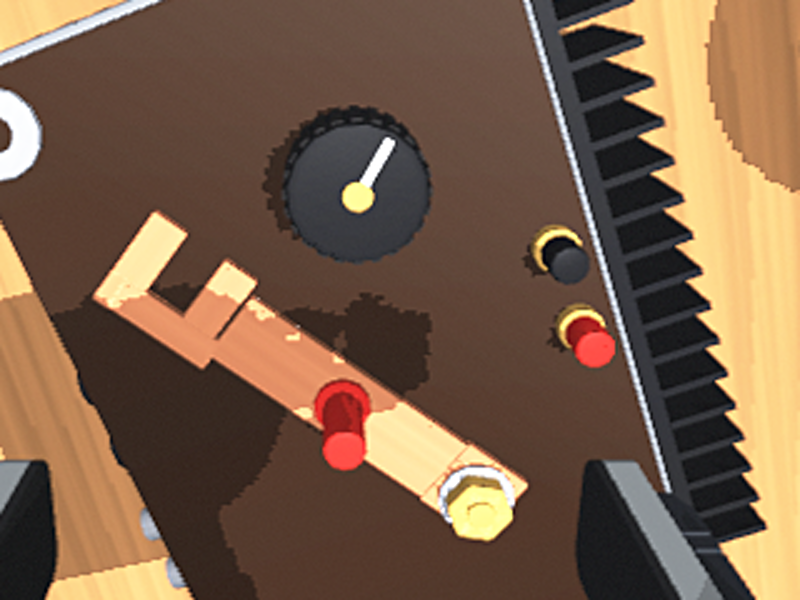

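Run:
```python
from h import *
P={'knob':(.130,343.2,208),'pivot':(.1,393.2,335.2),'handle':(.118,338,310),'foot':(.088,336.8,292),'slotc':(.085,200+195/2.5,130+300/2.5)}
Q={}
for k,(h,u,v) in P.items(): Q[k]=ray('w1.png',u,v,h);print(k,Q[k].round(4))
for b in ('knob','handle','slotc'):
  d=(Q[b]-Q['pivot'])[:2];print(b,np.linalg.norm(d),np.arctan2(d[1],d[0])-np.pi/2)
```

```text
knob [0.5285 0.0624 0.13  ]
pivot [ 0.5457 -0.0652  0.1   ]
handle [ 0.5066 -0.02    0.118 ]
foot [ 0.5066 -0.0197  0.088 ]
slotc [0.4672 0.0282 0.085 ]
knob 0.12876860601685267 0.13341989169745117
handle 0.05976177073543736 0.7118442621757541
slotc 0.12198845548698732 0.6983420589677065
```

{"op": "servo_tool", "data": {"increments": [[[1,-0.3,0.2,0.1,0,0.14,0],[1,-0.5,0.4,0.3,0,0.28,0],[1,-0.7,0.7,0.4,0,0.42,0],[1,-0.9,1,0.5,0,0.57,0],[1,-1.1,1.2,0.6,0,0.72,0],[1,-1.3,1.5,0.7,0,0.87,0],[1,-1.5,1.8,0.8,0,1.02,0],[1,-1.7,2,1,0,1.17,0],[1,-1.9,2.3,1.1,0,1.32,0],[1,-2.1,2.6,1.2,0,1.47,0],[1,-2.3,2.8,1.3,0,1.62,0],[1,-2.3,3,1.3,0,1.75,0]]]}}

```text
time_s: 2.65
tcp_pos: [0.5298, 0.0633, 0.3734]
eef_rot: [[-0.914, -0.001, -0.405], [0.405, -0.003, -0.914], [-0.0, -1.0, 0.003]]
force: [-0.7, -0.1, 0.1]
finger_gap: 0.998
```

Run:
```python
from h import *
snap('wrist','w2a.png')
c=snap('wrist','w2.png')
s=read_state(); print(s['time_s'],s['joint_pos'].round(3),s['tcp_pos'],s['eef_rot'].round(3),s['dq'].round(3))
im=cv2.imread('pics/w2.png');cv2.imwrite('pics/w2z.png',cv2.resize(im[100:400,120:520],(800,600),interpolation=cv2.INTER_CUBIC))
```

```text
2.75 [ 0.024 -0.032  1.714 -0.003  1.462  2.008] [0.52971954 0.06308674 0.37317178] [[-0.916 -0.002 -0.402]
 [ 0.402 -0.003 -0.916]
 [ 0.    -1.     0.004]] [-0.003 -0.003 -0.004 -0.001  0.004 -0.157]
```

View pics/w2z.png

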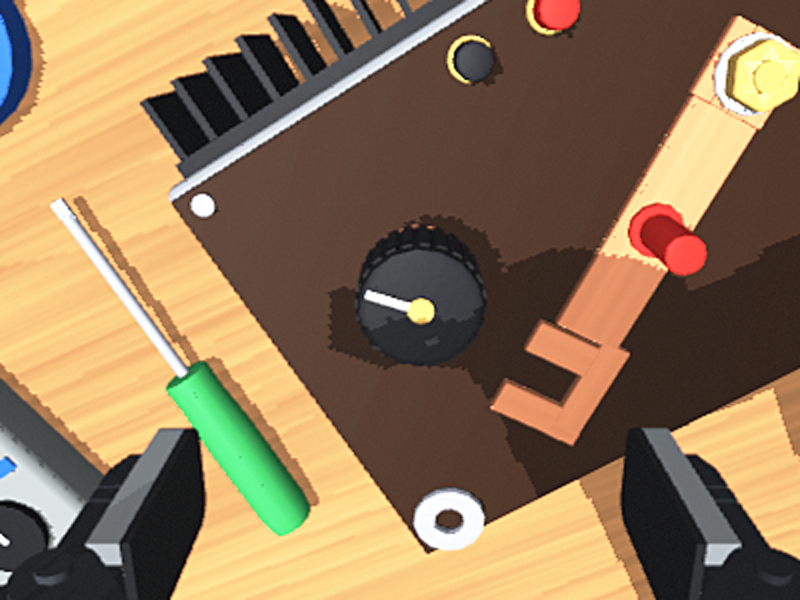

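Run:
```python
from h import *
P={'knob':(.130,330.7,253.5),'pivot':(.1,507.5,138),'handle':(.118,463,227)}
Q={}
for k,(h,u,v) in P.items(): Q[k]=ray('w2.png',u,v,h);print(k,Q[k].round(4))
for b in ('knob','handle'):
  d=(Q[b]-Q['pivot'])[:2];print(b,np.linalg.norm(d),np.arctan2(d[1],d[0])-np.pi/2)
```

```text
knob [0.5304 0.0583 0.13  ]
pivot [ 0.5464 -0.0717  0.1   ]
handle [ 0.5087 -0.0243  0.118 ]
knob 0.13093883628739628 0.1220125146258515
handle 0.060535433406254925 0.6722613563672017
```

{"op": "servo_tool", "data": {"increments": [[[1,-0.2,2,0.2,0,0,0],[1,-0.2,5,0.2,0,0,0],[1,-0.2,8,0.2,0,0,0],[0.8,-0.2,10,0.2,0,0,0],[0.6,-0.2,10.4,0.2,0,0,0],[0.55,-0.2,10.4,0.2,0,0,0]]]}}

```text
time_s: 3.35
tcp_pos: [0.5302, 0.0603, 0.2688]
eef_rot: [[-0.917, -0.003, -0.399], [0.399, -0.003, -0.917], [0.002, -1.0, 0.004]]
force: [-0.1, 0.4, 0.1]
finger_gap: 0.556
```

Run:
```python
from h import *
c=snap('wrist','w3.png')
s=read_state(); print(s['time_s'],s['joint_pos'].round(3),s['tcp_pos'],s['eef_rot'].round(3),s['force'],s['wrist_torque'],s['finger_gap'])
snap('side','s3.png'); im=cv2.imread('pics/s3.png');cv2.imwrite('pics/s3z.png',cv2.resize(im[195:315,230:390],(800,600),interpolation=cv2.INTER_CUBIC))
```

```text
3.4 [ 0.018  0.062  1.814 -0.003  1.267  2.001] [0.53080818 0.06024519 0.26999814] [[-0.917 -0.001 -0.4  ]
 [ 0.4   -0.003 -0.917]
 [-0.    -1.     0.003]] [ 0.84489071 -0.31350373 -0.43381099] [ 0.00858361 -0.04830057  0.04944468] 0.552312535482499
```

View pics/w3.png

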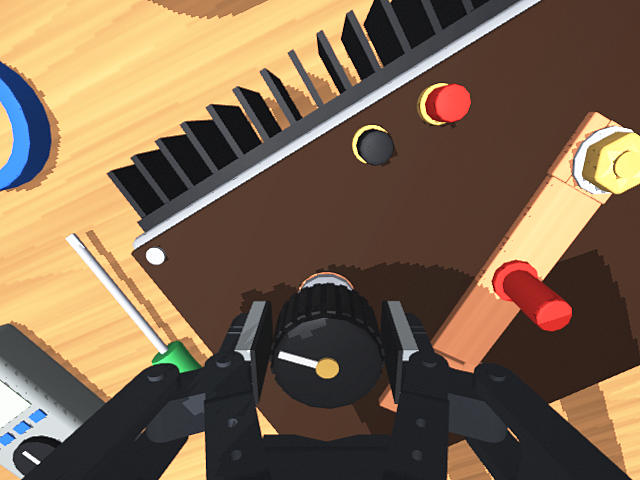

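View pics/s3z.png

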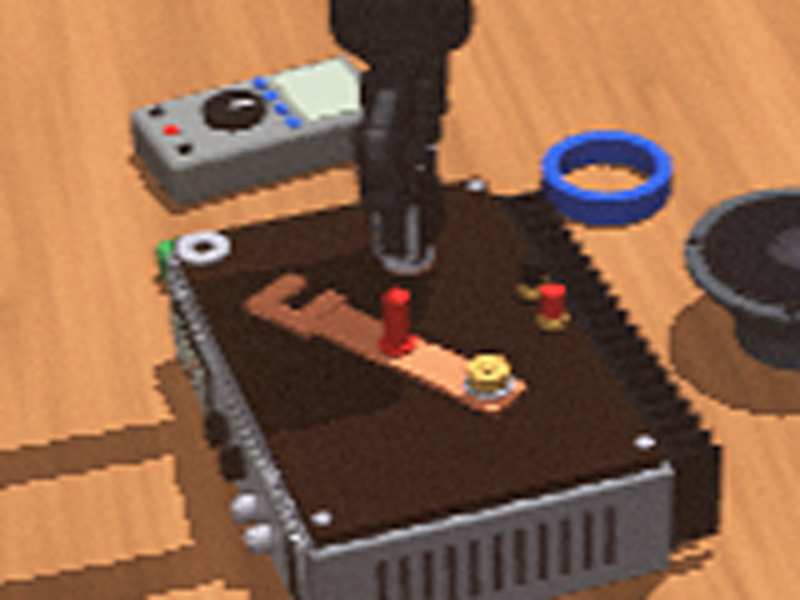

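The knob sits centred between the pads in the image (272–383 against pad faces at 268 and 386). I'll close on it.

{"op": "servo_tool", "data": {"increments": [[[0.4,0,0,0,0,0,0],[0.3,0,0,0,0,0,0],[0.3,0,0,0,0,0,0]]]}}

```text
time_s: 3.75
tcp_pos: [0.5314, 0.0599, 0.272]
eef_rot: [[-0.916, 0.001, -0.4], [0.4, -0.004, -0.916], [-0.003, -1.0, 0.003]]
force: [-4.2, -3.1, 4.6]
finger_gap: 0.458
```

```bash
cat >> h.py <<'E'
def st():
    s=read_state(); print(s['time_s'],'j',s['joint_pos'].round(3),'tcp',s['tcp_pos'].round(4),'F',s['force'].round(2),'M',s['wrist_torque'].round(3),'gap',round(s['finger_gap'],3));print(s['eef_rot'].round(4).tolist());return s
E
python3 -c "from h import *;st()"
```

```text
3.75 j [ 0.018  0.06   1.813 -0.004  1.268  2.001] tcp [0.5314 0.0599 0.272 ] F [-4.16 -3.1   4.65] M [-0.526  0.73  -0.025] gap 0.458
[[-0.9165, 0.0012, -0.4001], [0.4001, -0.0038, -0.9165], [-0.0027, -1.0, 0.003]]
```

{"op": "servo_tool", "data": {"increments": [[[0.3,0,-0.02,0,0,-0.1,0],[0.3,0,-0.045,0,0,-0.23,0],[0.3,0,-0.07,0,0,-0.37,0],[0.3,0,-0.095,0,0,-0.51,0],[0.3,0,-0.125,0,0,-0.65,0],[0.3,0,-0.15,0,0,-0.79,0],[0.3,0,-0.18,0,0,-0.93,0],[0.3,0,-0.205,0,0,-1.07,0],[0.3,0,-0.23,0,0,-1.21,0],[0.3,0,-0.26,0,0,-1.35,0],[0.3,0,-0.285,0,0,-1.49,0],[0.3,0,-0.3,0,0,-1.56,0]]]}}

```text
time_s: 4.95
tcp_pos: [0.5307, 0.0609, 0.2751]
eef_rot: [[-0.404, -0.001, 0.915], [-0.915, -0.002, -0.404], [0.002, -1.0, -0.0]]
force: [-6.2, 5.0, 0.9]
finger_gap: 0.45
```

```bash
python3 -c "from h import *;st();snap('wrist','w4.png')"
```

```text
4.95 j [ 0.019  0.056  1.811 -0.002  1.276  0.436] tcp [0.5307 0.0609 0.2751] F [-6.23  5.02  0.91] M [ 0.949  1.293 -0.044] gap 0.45
[[-0.4044, -0.0009, 0.9146], [-0.9146, -0.0016, -0.4044], [0.0018, -1.0, -0.0002]]
```

View pics/w4.png

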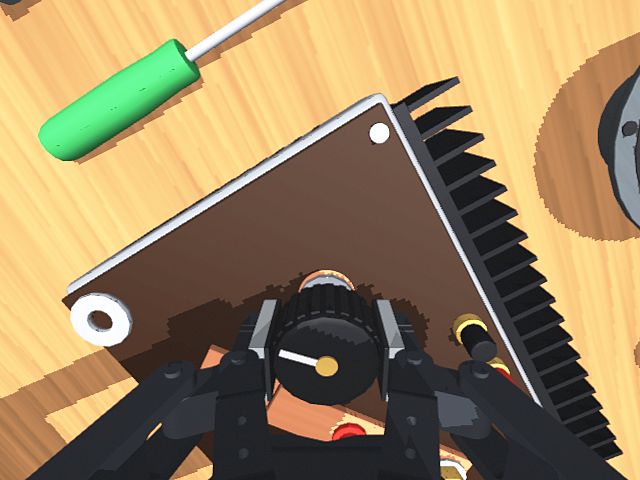

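{"op": "servo_tool", "data": {"increments": [[[0.3,0,-0.02,0,0,-0.1,0],[0.3,0,-0.045,0,0,-0.24,0],[0.3,0,-0.07,0,0,-0.38,0],[0.3,0,-0.1,0,0,-0.53,0],[0.3,0,-0.13,0,0,-0.68,0],[0.3,0,-0.16,0,0,-0.83,0],[0.3,0,-0.185,0,0,-0.98,0],[0.3,0,-0.215,0,0,-1.13,0],[0.3,0,-0.245,0,0,-1.28,0],[0.3,0,-0.27,0,0,-1.43,0],[0.3,0,-0.3,0,0,-1.58,0],[0.3,0,-0.33,0,0,-1.73,0]]]}}

```text
time_s: 6.2
tcp_pos: [0.5298, 0.0603, 0.2784]
eef_rot: [[0.969, -0.004, 0.245], [-0.245, -0.003, 0.969], [-0.003, -1.0, -0.004]]
force: [-8.5, -5.6, 2.3]
finger_gap: 0.449
```

{"op": "servo_tool", "data": {"increments": [[[0.3,0,-0.02,0,0,-0.1,0],[0.3,0,-0.045,0,0,-0.23,0],[0.3,0,-0.07,0,0,-0.36,0],[0.3,0,-0.08,0,0,-0.4,0],[0.3,0,-0.08,0,0,-0.4,0]]]}}

```text
time_s: 6.7
tcp_pos: [0.5297, 0.0599, 0.2793]
eef_rot: [[0.988, -0.004, -0.152], [0.152, -0.004, 0.988], [-0.005, -1.0, -0.003]]
force: [-3.1, -4.6, -1.6]
finger_gap: 0.45
```

```bash
python3 -c "from h import *;st();snap('wrist','w5.png')"
```

```text
6.7 j [ 0.018  0.05   1.809 -0.004  1.288 -1.704] tcp [0.5297 0.0599 0.2793] F [-3.12 -4.62 -1.57] M [-0.813  0.337  0.023] gap 0.45
[[0.9884, -0.0045, -0.1521], [0.1521, -0.0041, 0.9884], [-0.0051, -1.0, -0.0034]]
```

View pics/w5.png

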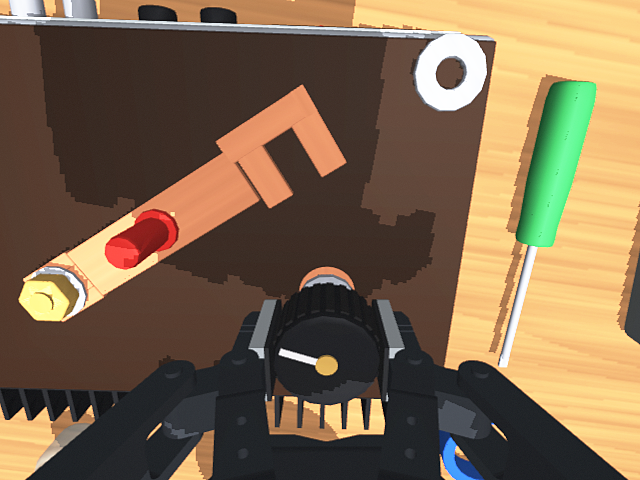

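{"op": "servo_tool", "data": {"increments": [[[0.6,0,0,0,0,0,0],[0.7,0,0,0,0,0,0],[0.7,0,-1.5,0,0,0,0],[0.7,0,-4.5,0,0,0,0],[0.6,-0.2,-5.5,-0.5,0,0.14,0],[0.5,-0.7,-5.5,-1.7,0,0.28,0],[0.4,-1.3,-5.5,-3.1,0,0.43,0],[0.35,-1.9,-5.5,-4.5,0,0.58,0],[0.35,-2.5,-5.5,-5.9,0,0.73,0],[0.35,-3,-5.5,-7,0,0.88,0],[0.35,-3.3,-5.5,-7.75,0,1.03,0],[0.35,-3.3,-5.5,-7.75,0,1.18,0]]]}}

```text
time_s: 7.95
tcp_pos: [0.5092, -0.0222, 0.3365]
eef_rot: [[0.509, -0.002, 0.861], [-0.861, -0.004, 0.509], [0.003, -1.0, -0.004]]
force: [-0.1, 0.7, 0.5]
finger_gap: 0.35
```

```bash
python3 -c "from h import *;snap('wrist','w6a.png');snap('wrist','w6.png');st()"
```

```text
8.05 j [-0.141 -0.071  1.82  -0.004  1.395 -0.679] tcp [ 0.5093 -0.0216  0.3364] F [1.14 0.43 0.1 ] M [-0.032 -0.005  0.055] gap 0.354
[[0.5128, -0.0023, 0.8585], [-0.8585, -0.0041, 0.5128], [0.0023, -1.0, -0.0041]]
```

View pics/w6.png

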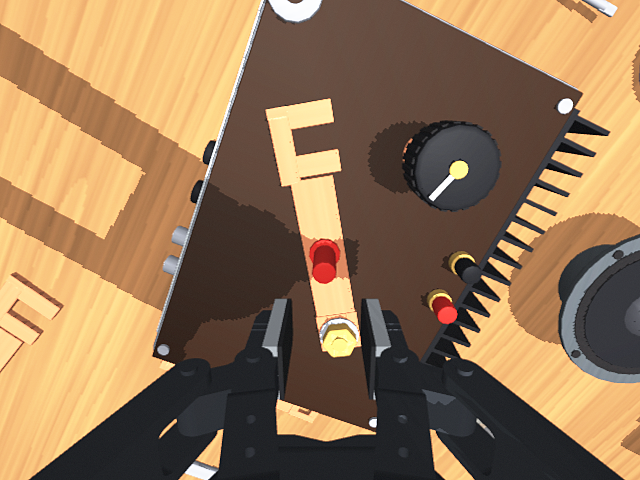

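Run:
```python
from h import *
for k,u,v,z in [('handle',324,274,.118),('knob',459,169,.137),('pivot',340,342,.1)]: print(k,ray('w6.png',u,v,z).round(4))
```

```text
handle [ 0.5078 -0.0236  0.118 ]
knob [0.5293 0.0599 0.137 ]
pivot [ 0.5455 -0.067   0.1   ]
```

{"op": "servo_tool", "data": {"increments": [[[0.35,0,2,0,0,0,0],[0.35,0,5,0,0,0,0],[0.35,0,7,0,0,0,0],[0.35,0,7.2,0,0,0,0],[0.35,0,7.2,0,0,0,0]]]}}

```text
time_s: 8.55
tcp_pos: [0.5093, -0.0217, 0.2649]
eef_rot: [[0.515, -0.002, 0.857], [-0.857, -0.004, 0.515], [0.002, -1.0, -0.004]]
force: [-0.5, -0.7, -0.2]
finger_gap: 0.351
```

```bash
python3 -c "from h import *;snap('wrist','w7.png');st()"
```

```text
8.6 j [-0.142  0.002  1.884 -0.004  1.256 -0.681] tcp [ 0.5098 -0.0218  0.2658] F [-0.34  0.96 -0.68] M [-0.012 -0.046  0.01 ] gap 0.348
[[0.5147, -0.0007, 0.8574], [-0.8574, -0.0042, 0.5147], [0.0032, -1.0, -0.0028]]
```

View pics/w7.png

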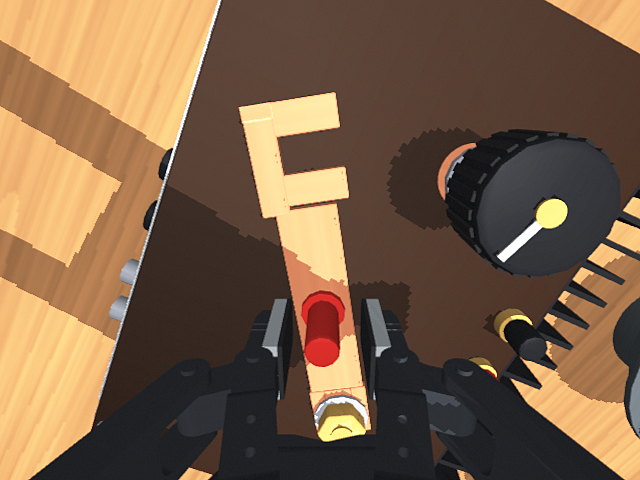

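{"op": "servo_tool", "data": {"increments": [[[0.35,0,0,0.3,0,0,0],[0.35,0,0,0.6,0,0.02,0],[0.35,0,0,0.9,0,0.05,0],[0.35,0,0,1.2,0,0.08,0],[0.35,0.05,0,1.5,0,0.12,0],[0.35,0.1,0,1.8,0,0.16,0],[0.35,0.15,0,2.1,0,0.2,0],[0.35,0.2,0,2.4,0,0.24,0],[0.35,0.3,0,2.7,0,0.28,0],[0.35,0.4,0,3,0,0.32,0],[0.35,0.5,0,3.25,0,0.36,0]]]}}

```text
time_s: 9.7
tcp_pos: [0.5403, -0.0097, 0.2667]
eef_rot: [[0.177, -0.001, 0.984], [-0.984, -0.005, 0.177], [0.005, -1.0, -0.002]]
force: [-4.5, -3.1, 4.0]
finger_gap: 0.347
```

```bash
python3 -c "from h import *;snap('wrist','w8.png');st()"
```

```text
9.75 j [-0.111  0.082  1.799 -0.005  1.26  -0.285] tcp [ 0.5407 -0.0096  0.2667] F [-2.52 -1.52  1.35] M [-0.339  0.464 -0.011] gap 0.351
[[0.1749, -0.0005, 0.9846], [-0.9846, -0.0052, 0.1749], [0.005, -1.0, -0.0014]]
```

View pics/w8.png

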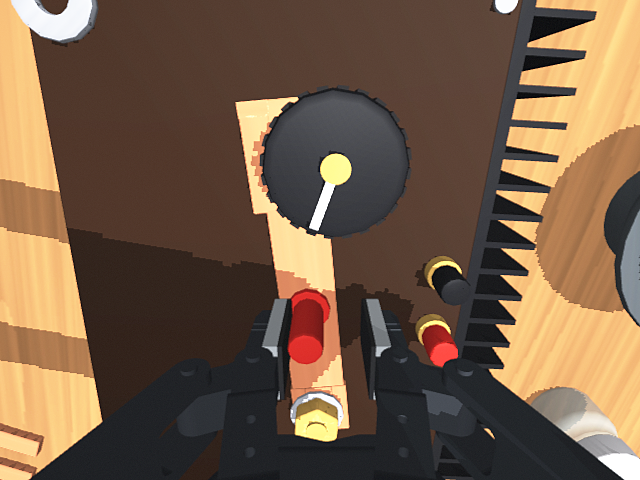

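{"op": "servo_tool", "data": {"increments": [[[0.35,0,0,0.15,0,0.02,0],[0.35,0,0,0.3,0,0.04,0],[0.35,0,0,0.4,0,0.05,0],[0.35,0,0,0.5,0,0.05,0]]]}}

```text
time_s: 10.15
tcp_pos: [0.5453, -0.0088, 0.267]
eef_rot: [[0.125, -0.002, 0.992], [-0.992, -0.006, 0.125], [0.005, -1.0, -0.003]]
force: [-10.0, -2.1, 7.5]
finger_gap: 0.352
```

{"op": "servo_tool", "data": {"increments": [[[0.35,0,0,0.15,0,0,0],[0.35,0,0,0.25,0,0,0]]]}}

```text
time_s: 10.35
tcp_pos: [0.5478, -0.0085, 0.2671]
eef_rot: [[0.125, -0.002, 0.992], [-0.992, -0.006, 0.125], [0.005, -1.0, -0.003]]
force: [-5.1, -1.2, 0.9]
finger_gap: 0.35
```

```bash
python3 -c "from h import *;st();snap('wrist','w9.png');st()"
```

```text
10.35 j [-0.107  0.102  1.778 -0.006  1.264 -0.23 ] tcp [ 0.5478 -0.0085  0.2671] F [-5.09 -1.2   0.87] M [-0.176  0.706 -0.035] gap 0.35
[[0.1249, -0.0024, 0.9922], [-0.9922, -0.0056, 0.1249], [0.0052, -1.0, -0.0031]]
10.4 j [-0.107  0.102  1.778 -0.006  1.264 -0.23 ] tcp [ 0.5479 -0.0085  0.2671] F [-3.57 -0.65  1.11] M [-0.1    0.574  0.019] gap 0.35
[[0.125, -0.0023, 0.9922], [-0.9921, -0.0056, 0.1249], [0.0052, -1.0, -0.003]]
```

View pics/w9.png

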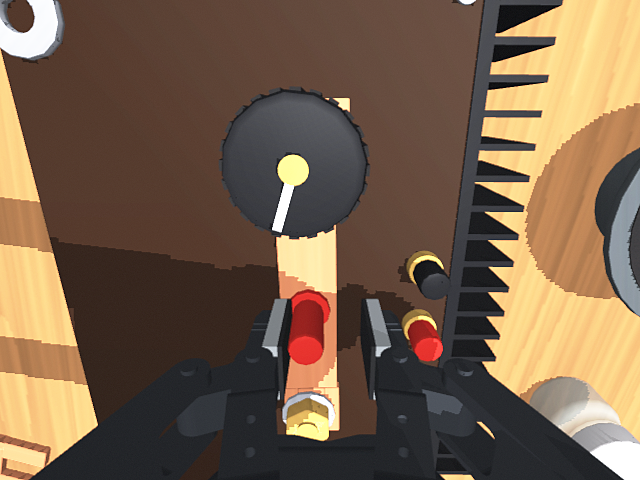

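{"op": "servo_tool", "data": {"increments": [[[0.35,0,0,0.1,0,0,0],[0.35,0,0,0.2,0,0,0],[0.35,0,0,0.2,0,0,0]]]}}

```text
time_s: 10.7
tcp_pos: [0.5494, -0.0082, 0.2671]
eef_rot: [[0.125, -0.004, 0.992], [-0.992, -0.006, 0.125], [0.005, -1.0, -0.005]]
force: [-8.2, -1.9, 5.7]
finger_gap: 0.353
```

{"op": "servo_tool", "data": {"increments": [[[0.35,0,0,0.1,0,0,0],[0.35,0,0,0.2,0,0,0],[0.35,0,0,0.2,0,0,0]]]}}

```text
time_s: 11.0
tcp_pos: [0.5504, -0.0081, 0.2671]
eef_rot: [[0.125, -0.009, 0.992], [-0.992, -0.006, 0.125], [0.005, -1.0, -0.009]]
force: [-13.7, -1.8, 11.2]
finger_gap: 0.353
```

Run:
```python
from h import *
snap('wrist','w10.png');st()
snap('scene','sc10.png')
im=cv2.imread('pics/w10.png');cv2.imwrite('pics/w10z.png',cv2.resize(im[70:460,120:520],(800,780))[:600])
im=cv2.imread('pics/sc10.png')[180:300,240:400];cv2.imwrite('pics/sc10z.png',cv2.resize(im,(800,600),interpolation=cv2.INTER_CUBIC))
```

```text
11.05 j [-0.106  0.111  1.767 -0.007  1.271 -0.229] tcp [ 0.5504 -0.0082  0.2671] F [-13.12  -2.84  11.24] M [-0.44   2.336  0.022] gap 0.353
[[0.125, -0.0086, 0.9921], [-0.9921, -0.0062, 0.1249], [0.005, -0.9999, -0.0093]]
```

View pics/w10z.png

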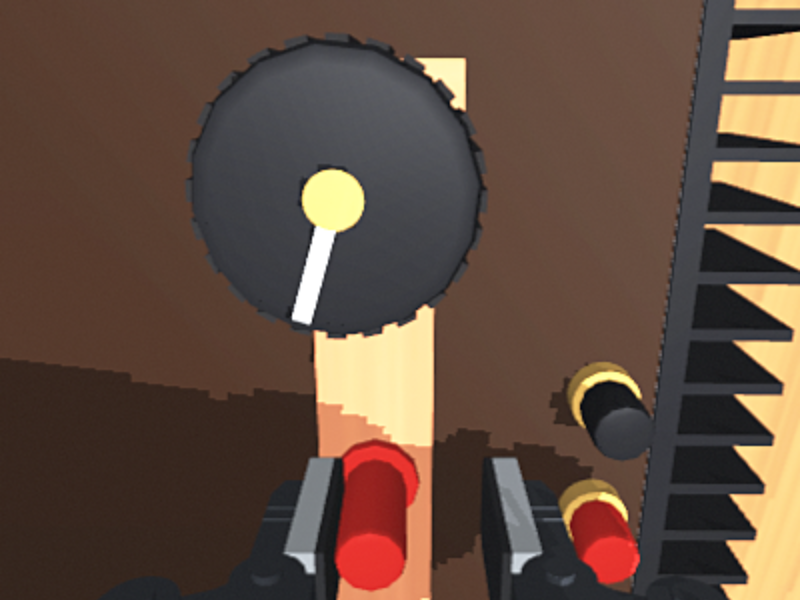

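View pics/sc10z.png

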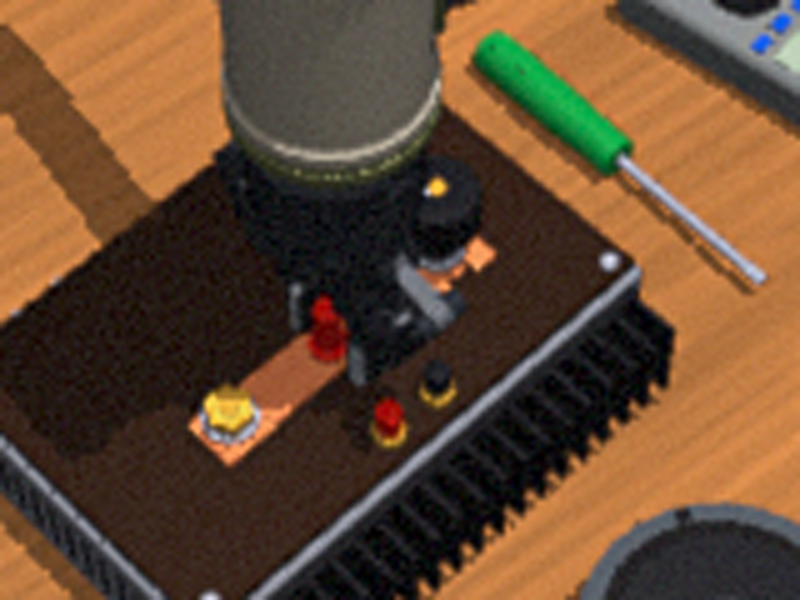

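Run:
```python
from h import *
r=lambda u,v,z:ray('w10.png',120+u/2,70+v/2,z)
def ang(a,b): d=(a-b)[:2]; return np.arctan2(d[1],d[0])-np.pi/2
print('link R',ang(r(433,330,.085),r(432,590,.085)),'L',ang(r(315,340,.085),r(319,450,.085)),'edge',ang(r(703,60,.08),r(642,570,.08)))
# bar centre at point, knob axis
print(r(433,330,.085),r(315,340,.085),r(333,200,.137), r(466,60,.085))
```

```text
link R 0.13049950236249397 L 0.11530362340224265 edge 0.12778224391184279
[0.54886524 0.02533718 0.085     ] [0.52378815 0.01979802 0.085     ] [0.53004436 0.05887721 0.137     ] [0.54784217 0.08002496 0.085     ]
```

Run:
```python
from h import *
r=lambda u,v,z:ray('w10.png',120+u/2,70+v/2,z)
print('handle',r(371,563,.118),'foot',r(380,475,.088),'red',r(608,562,.102),'blk',r(625,435,.102),'knob',r(333,200,.137))
R=np.array([[np.cos(.125),-np.sin(.125)],[np.sin(.125),np.cos(.125)]])
k=r(333,200,.137)[:2]
for n,q in (('handle',r(371,563,.118)),('red',r(608,562,.102)),('blk',r(625,435,.102)),('corner',r(466,60,.085))): print(n,(R.T@(q[:2]-k)*1000).round(1))
```

```text
handle [ 0.54142793 -0.0114216   0.118     ] foot [ 0.54139281 -0.00961751  0.088     ] red [ 0.59202562 -0.01621882  0.102     ] blk [0.58900552 0.01384855 0.102     ] knob [0.53004436 0.05887721 0.137     ]
handle [  2.5 -71.2]
red [ 52.1 -82.2]
blk [ 52.9 -52. ]
corner [20.3 18.8]
```

{"op": "servo_tool", "data": {"increments": [[[0.35,0,0,-0.2,0,0,0],[0.35,0,0,-0.4,0,0,0],[0.35,0,-2,-0.4,0,0,0],[0.35,0,-4.5,-0.4,0,0,0],[0.5,-0.5,-6.2,-0.4,0,-0.12,0],[0.6,-1.8,-6.2,-0.5,0,-0.26,0],[0.7,-3.2,-6.2,-0.6,0,-0.4,0],[0.7,-4.6,-6.2,-0.7,0,-0.55,0],[0.7,-6,-6.2,-0.9,0,-0.7,0],[0.7,-7.1,-6.2,-1,0,-0.85,0],[0.7,-7.1,-6.2,-1,0,-1,0],[0.7,-7.1,-6.2,-1,0,-1.15,0]]]}}

```text
time_s: 12.3
tcp_pos: [0.5322, 0.0621, 0.3289]
eef_rot: [[0.959, -0.007, 0.284], [-0.284, -0.006, 0.959], [-0.005, -1.0, -0.008]]
force: [-0.0, 0.2, 0.3]
finger_gap: 0.699
```

```bash
python3 -c "from h import *;snap('wrist','w11a.png');snap('wrist','w11.png');st()"
```

```text
12.4 j [ 0.022  0.01   1.754 -0.006  1.385 -1.255] tcp [0.5323 0.0617 0.3289] F [-0.25 -0.82  0.11] M [-0.02  -0.02  -0.006] gap 0.7
[[0.9575, -0.0075, 0.2884], [-0.2884, -0.0058, 0.9575], [-0.0055, -1.0, -0.0077]]
```

View pics/w11.png

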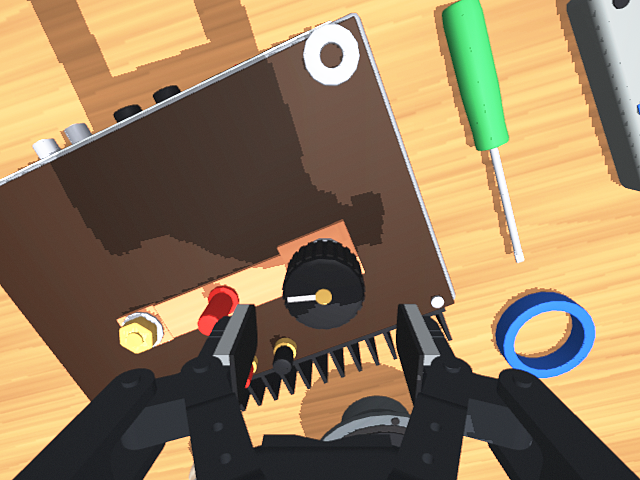

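{"op": "servo_tool", "data": {"increments": [[[0.7,0,0,-0.1,0,-0.14,0],[0.7,-0.05,0,-0.1,0,-0.29,0],[0.7,-0.05,1,-0.1,0,-0.44,0],[0.7,-0.05,2.5,-0.1,0,-0.59,0],[0.7,-0.05,4.3,-0.1,0,-0.73,0],[0.6,-0.05,5,-0.1,0,-0.75,0],[0.55,-0.05,5,-0.1,0,-0.75,0]]]}}

```text
time_s: 13.1
tcp_pos: [0.5307, 0.0606, 0.2777]
eef_rot: [[0.9, -0.01, -0.437], [0.436, -0.006, 0.9], [-0.011, -1.0, -0.001]]
force: [0.1, 0.4, -0.5]
finger_gap: 0.548
```

```bash
python3 -c "from h import *;snap('wrist','w12.png');st()"
```

```text
13.15 j [ 0.02   0.056  1.803 -0.006  1.291 -2.001] tcp [0.5311 0.0606 0.2788] F [0.43 0.46 0.43] M [-0.007 -0.019  0.018] gap 0.555
[[0.8996, -0.0081, -0.4366], [0.4366, -0.0058, 0.8996], [-0.0098, -1.0, -0.0016]]
```

View pics/w12.png

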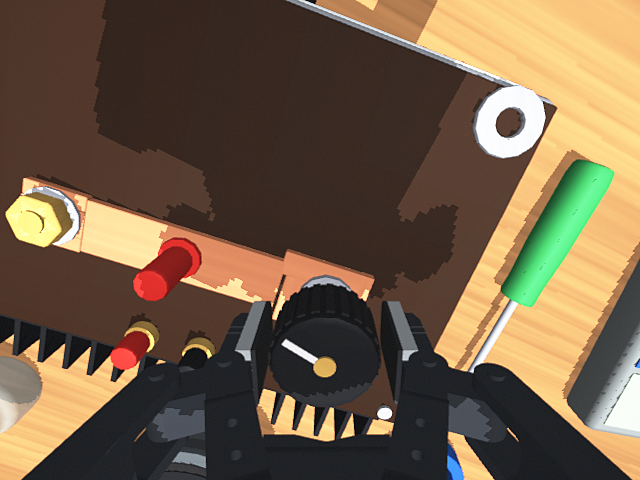

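{"op": "servo_tool", "data": {"increments": [[[0.4,0,0,0,0,0,0],[0.3,0,0,0,0,0,0],[0.3,0,0,0,0,0,0]]]}}

```text
time_s: 13.45
tcp_pos: [0.5315, 0.0606, 0.2798]
eef_rot: [[0.9, -0.007, -0.435], [0.435, -0.006, 0.9], [-0.008, -1.0, -0.002]]
force: [-1.3, -0.7, 3.4]
finger_gap: 0.45
```

```bash
python3 -c "from h import *;st()"
```

```text
13.45 j [ 0.02   0.055  1.802 -0.006  1.291 -2.   ] tcp [0.5315 0.0606 0.2798] F [-1.33 -0.68  3.44] M [-0.1    0.174 -0.029] gap 0.45
[[0.9002, -0.0066, -0.4354], [0.4354, -0.0058, 0.9002], [-0.0084, -1.0, -0.0023]]
```

{"op": "servo_tool", "data": {"increments": [[[0.3,0,0.02,0,0,0.1,0],[0.3,0,0.04,0,0,0.22,0],[0.3,0,0.065,0,0,0.34,0],[0.3,0,0.09,0,0,0.46,0],[0.3,0,0.11,0,0,0.58,0],[0.3,0,0.135,0,0,0.7,0],[0.3,0,0.155,0,0,0.82,0],[0.3,0,0.17,0,0,0.9,0]]]}}

```text
time_s: 14.25
tcp_pos: [0.5314, 0.0605, 0.2782]
eef_rot: [[0.898, -0.006, 0.44], [-0.44, -0.006, 0.898], [-0.003, -1.0, -0.008]]
force: [-0.4, -1.5, -1.3]
finger_gap: 0.455
```

```bash
python3 -c "from h import *;st()"
```

```text
14.25 j [ 0.02   0.057  1.803 -0.006  1.288 -1.094] tcp [0.5314 0.0605 0.2782] F [-0.37 -1.47 -1.27] M [-0.07   0.064 -0.04 ] gap 0.455
[[0.8982, -0.0065, 0.4396], [-0.4396, -0.0059, 0.8982], [-0.0032, -1.0, -0.0082]]
```

{"op": "servo_tool", "data": {"increments": [[[0.3,0,0.02,0,0,0.1,0],[0.3,0,0.04,0,0,0.2,0],[0.3,0,0.04,0,0,0.2,0]]]}}

```text
time_s: 14.55
tcp_pos: [0.5314, 0.0605, 0.2778]
eef_rot: [[0.792, -0.006, 0.611], [-0.611, -0.006, 0.791], [-0.001, -1.0, -0.009]]
force: [-0.2, -1.5, -2.1]
finger_gap: 0.454
```

```bash
cat >> h.py <<'E'
def tq():
    L=[]
    s=read_state();L=[s['wrist_torque'][2]];F=[s['force']]
    for i in range(3):
        read_camera('wrist'); s=read_state();L.append(s['wrist_torque'][2]);F.append(s['force'])
    R=s['eef_rot'];y=np.arctan2(R[1,0],R[0,0])
    print('t',s['time_s'],'yaw',round(y,4),'tz',round(s['tcp_pos'][2],4),'Mz',np.round(L,3),round(np.mean(L),3),'F',np.mean(F,0).round(2),'gap',round(s['finger_gap'],3),'j6',s['joint_pos'][5].round(3))
E
python3 -c "from h import *;tq()"
```

```text
t 14.7 yaw -0.6528 tz 0.2779 Mz [ 0.007 -0.059 -0.072 -0.002] -0.032 F [-0.48 -0.88 -1.79] gap 0.451 j6 -0.897
```

{"op": "servo_tool", "data": {"increments": [[[0.3,0,0.02,0,0,0.1,0],[0.3,0,0.04,0,0,0.2,0],[0.3,0,0.04,0,0,0.2,0]]]}}

```text
time_s: 15.0
tcp_pos: [0.5314, 0.0604, 0.2774]
eef_rot: [[0.658, -0.007, 0.753], [-0.753, -0.006, 0.658], [0.0, -1.0, -0.009]]
force: [-0.1, -1.1, -1.0]
finger_gap: 0.452
```

```bash
python3 -c "from h import *;tq()"
```

```text
t 15.15 yaw -0.8493 tz 0.2775 Mz [-0.001 -0.014 -0.028 -0.095] -0.035 F [-0.69 -1.16 -1.16] gap 0.449 j6 -0.7
```

{"op": "servo_tool", "data": {"increments": [[[0.3,0,0.02,0,0,0.1,0],[0.3,0,0.04,0,0,0.2,0],[0.3,0,0.04,0,0,0.2,0]]]}}

```text
time_s: 15.45
tcp_pos: [0.5314, 0.0604, 0.2771]
eef_rot: [[0.499, -0.007, 0.867], [-0.867, -0.006, 0.499], [0.002, -1.0, -0.009]]
force: [-0.7, -0.6, -1.2]
finger_gap: 0.452
```

```bash
python3 -c "from h import *;tq()"
```

```text
t 15.6 yaw -1.0456 tz 0.2771 Mz [-0.006 -0.065  0.017 -0.056] -0.027 F [-0.58 -0.96 -1.06] gap 0.451 j6 -0.504
```

{"op": "servo_tool", "data": {"increments": [[[0.3,0,0.02,0,0,0.1,0],[0.3,0,0.04,0,0,0.2,0],[0.3,0,0.04,0,0,0.2,0]]]}}

```text
time_s: 15.9
tcp_pos: [0.5314, 0.0604, 0.2769]
eef_rot: [[0.32, -0.007, 0.947], [-0.947, -0.006, 0.32], [0.004, -1.0, -0.008]]
force: [-1.3, -1.4, 1.1]
finger_gap: 0.45
```

```bash
python3 -c "from h import *;tq()"
```

```text
t 16.05 yaw -1.2416 tz 0.2768 Mz [0.058 0.002 0.028 0.007] 0.023 F [-1.96 -1.27  1.53] gap 0.449 j6 -0.308
```

{"op": "servo_tool", "data": {"increments": [[[0.3,0,0.015,0,0,0.08,0],[0.3,0,0.03,0,0,0.15,0],[0.3,0,0.03,0,0,0.15,0]]]}}

```text
time_s: 16.35
tcp_pos: [0.5314, 0.0604, 0.2768]
eef_rot: [[0.18, -0.007, 0.984], [-0.984, -0.006, 0.18], [0.005, -1.0, -0.008]]
force: [-2.3, -1.6, 3.1]
finger_gap: 0.449
```

```bash
python3 -c "from h import *;tq()"
```

```text
t 16.5 yaw -1.3885 tz 0.2768 Mz [0.186 0.189 0.142 0.129] 0.161 F [-3.17 -1.83  3.74] gap 0.454 j6 -0.161
```

{"op": "servo_tool", "data": {"increments": [[[0.3,0,0.01,0,0,0.08,0],[0.3,0,0.015,0,0,0.15,0],[0.3,0,0.015,0,0,0.15,0]]]}}

```text
time_s: 16.8
tcp_pos: [0.5314, 0.0604, 0.2768]
eef_rot: [[0.033, -0.007, 0.999], [-0.999, -0.006, 0.033], [0.006, -1.0, -0.007]]
force: [-4.5, -2.6, 3.9]
finger_gap: 0.454
```

```bash
python3 -c "from h import *;tq()"
```

```text
t 16.95 yaw -1.5356 tz 0.2768 Mz [0.299 0.292 0.274 0.276] 0.285 F [-3.98 -1.5   4.27] gap 0.453 j6 -0.014
```

{"op": "servo_tool", "data": {"increments": [[[0.3,0,0.005,0,0,0.07,0],[0.3,0,0.01,0,0,0.14,0],[0.3,0,0.01,0,0,0.14,0]]]}}

```text
time_s: 17.25
tcp_pos: [0.5314, 0.0604, 0.2767]
eef_rot: [[-0.104, -0.007, 0.995], [-0.995, -0.006, -0.104], [0.007, -1.0, -0.006]]
force: [-4.2, -1.7, 5.0]
finger_gap: 0.451
```

```bash
python3 -c "from h import *;tq()"
```

```text
t 17.4 yaw -1.6728 tz 0.2767 Mz [0.373 0.381 0.324 0.404] 0.37 F [-4.51 -1.81  4.84] gap 0.45 j6 0.123
```

{"op": "servo_tool", "data": {"increments": [[[0.3,0,0,0,0,0.06,0],[0.3,0,0,0,0,0.13,0],[0.3,0,0,0,0,0.13,0]]]}}

```text
time_s: 17.7
tcp_pos: [0.5314, 0.0604, 0.2767]
eef_rot: [[-0.229, -0.007, 0.973], [-0.973, -0.006, -0.229], [0.008, -1.0, -0.005]]
force: [-4.4, -2.1, 4.6]
finger_gap: 0.454
```

```bash
python3 -c "from h import *;tq()"
```

```text
t 17.85 yaw -1.8 tz 0.2767 Mz [0.468 0.449 0.463 0.46 ] 0.46 F [-4.22 -1.51  4.19] gap 0.45 j6 0.25
```

{"op": "servo_tool", "data": {"increments": [[[0.3,0,0,0,0,0.06,0],[0.3,0,0,0,0,0.1,0],[0.3,0,0,0,0,0.1,0]]]}}

```text
time_s: 18.15
tcp_pos: [0.5313, 0.0604, 0.2767]
eef_rot: [[-0.322, -0.007, 0.947], [-0.947, -0.006, -0.322], [0.008, -1.0, -0.004]]
force: [-3.2, -2.1, 4.3]
finger_gap: 0.449
```

```bash
python3 -c "from h import *;tq()"
```

```text
t 18.3 yaw -1.8979 tz 0.2767 Mz [0.496 0.461 0.535 0.496] 0.497 F [-3.71 -2.1   4.37] gap 0.452 j6 0.348
```

```bash
python3 -c "from h import *;snap('wrist','w13.png')"
```

```text
(no output)
```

View pics/w13.png

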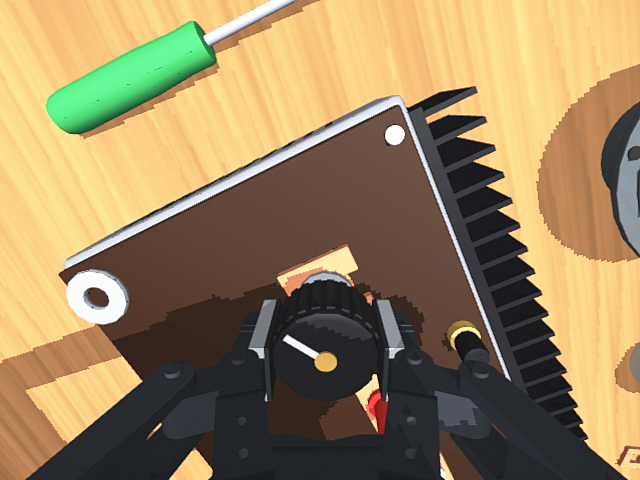

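{"op": "servo_tool", "data": {"increments": [[[0.3,0,0,0,0,0.04,0],[0.3,0,0,0,0,0.04,0]]]}}

```text
time_s: 18.55
tcp_pos: [0.5313, 0.0604, 0.2767]
eef_rot: [[-0.359, -0.007, 0.933], [-0.933, -0.006, -0.359], [0.008, -1.0, -0.004]]
force: [-3.9, -1.3, 3.7]
finger_gap: 0.455
```

```bash
python3 -c "from h import *;tq()"
```

```text
t 18.7 yaw -1.937 tz 0.2767 Mz [0.49  0.528 0.527 0.557] 0.526 F [-3.85 -1.3   4.06] gap 0.45 j6 0.388
```

{"op": "servo_tool", "data": {"increments": [[[0.5,0,0,0,0,0,0],[0.6,0,0,0,0,0,0],[0.7,0,0,0,0,0,0],[0.7,0,-2,0,0,0,0],[0.7,0,-5,0,0,0,0],[0.7,0,-9,0,0,0,0],[0.7,0,-12,0,0,0,0],[0.7,0,-12,0,0,0,0]]]}}

```text
time_s: 19.5
tcp_pos: [0.5336, 0.0613, 0.4026]
eef_rot: [[-0.358, 0.003, 0.934], [-0.934, -0.006, -0.358], [0.004, -1.0, 0.005]]
force: [0.2, 0.2, 1.2]
finger_gap: 0.7
```

Run:
```python
from h import *
st();snap('wrist','w14.png');snap('scene','sc14.png');snap('side','si14.png')
im=cv2.imread('pics/w14.png')[130:430,160:560];cv2.imwrite('pics/w14z.png',cv2.resize(im,(800,600),interpolation=cv2.INTER_CUBIC))
im=cv2.imread('pics/si14.png')[195:315,230:390];cv2.imwrite('pics/si14z.png',cv2.resize(im,(800,600),interpolation=cv2.INTER_CUBIC))
```

```text
19.5 j [ 0.021 -0.04   1.668 -0.006  1.511  0.387] tcp [0.5336 0.0613 0.4026] F [0.21 0.2  1.19] M [-0.063 -0.016 -0.022] gap 0.7
[[-0.3581, 0.003, 0.9337], [-0.9337, -0.0058, -0.3581], [0.0044, -1.0, 0.0049]]
```

View pics/w14z.png

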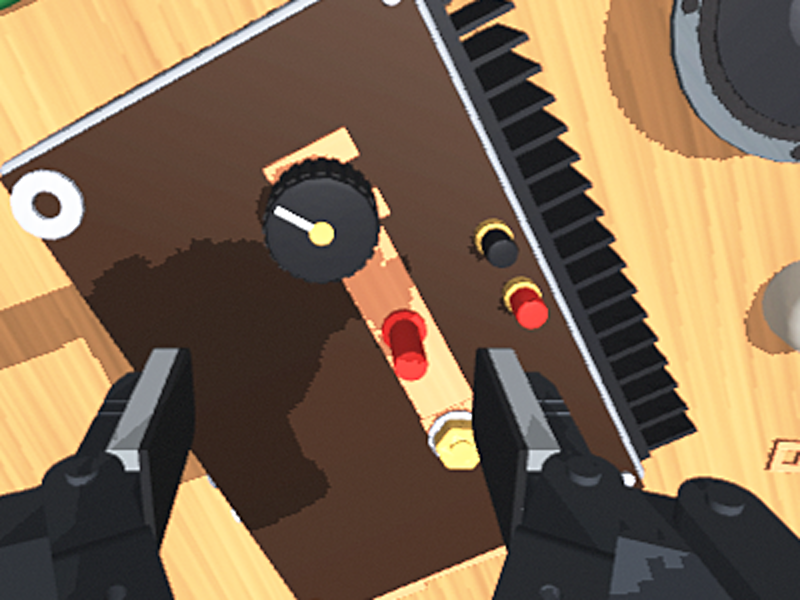

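View pics/si14z.png

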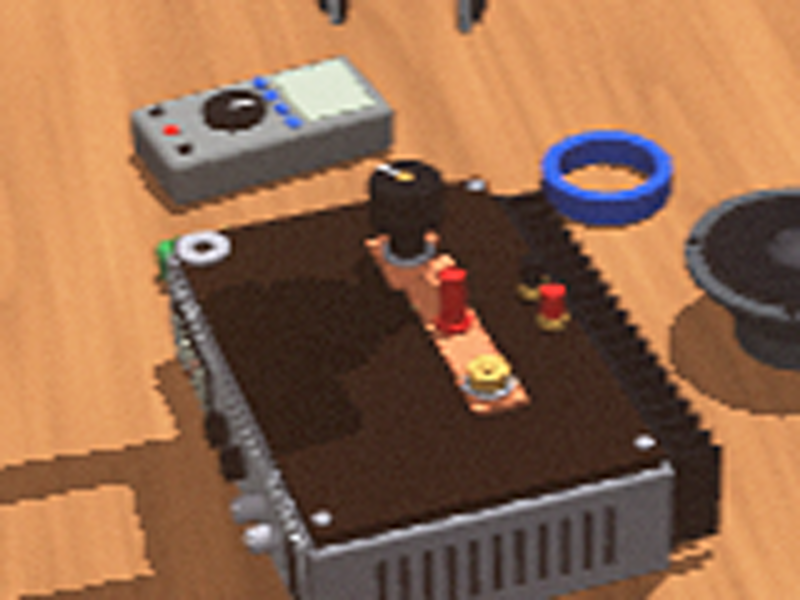

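Run:
```python
from h import *
r=lambda u,v,z:ray('w14.png',160+u/2,130+v/2,z)
def ang(a,b): d=(a-b)[:2]; return np.arctan2(d[1],d[0])-np.pi/2
e=ang(r(434,25,.08),r(635,460,.08)); print('edge',e,'head',ang(r(347,128,.085),r(390,213,.085)),'bar',ang(r(388,238,.085),r(472,400,.085)))
R=np.array([[np.cos(.125),-np.sin(.125)],[np.sin(.125),np.cos(.125)]])
k=r(321,233,.1315)[:2]
for n,q in (('handle',r(411,366,.118)),('red',r(532,313,.102)),('corner',r(347,128,.085)),('farleft',r(263,168,.085)),('pivot',r(461,447,.1))): print(n,(R.T@(q[:2]-k)*1000).round(1))
```

```text
edge 0.11501726063422724 head 0.10097449324054564 bar 0.10510037933632876
handle [  2. -69.]
red [ 52.7 -79.5]
corner [21.  18.7]
farleft [-16.   20.2]
pivot [   0.4 -125.6]
```

```bash
python3 -c "
from h import *
print(sign_off())"
```

```text
the job is handed in; nothing more can be done
None
```

The dummy load's link is closed and clamped, and I handed the job in at about 19.7 s of the 72 s allowed. `sign_off()` gave no verdict.

1. **Unscrewing:** I turned the knob about 3.7 rad counter-clockwise, with the hand rising along with it. That lifted the washer about 7 mm.
2. **Closing the link:** I swung the link by its red handle, held loosely between open fingers. It stopped against the stud, with the push rising to about 14 N.
3. **Clamping:** I screwed the knob down and felt contact at about -1.2 rad of hand yaw. I went on about 0.74 rad of hand turn to a torque of 0.53 N m.
4. **Letting go:** I opened the fingers and lifted 12 cm clear. The wrist then read close to zero force and moment.

**Last checks:**
- **Clamping force:** It is about 50 N, but inferred, not measured. The torque gives about 50 N, using my estimate of 0.0105 N m per newton (range 0.008 to 0.011). The turn angle gives 48 to 51 N. The white line lagged the hand by about 0.04 rad, which could mean a slight slip and a force a few newtons lower.
- **Link position:** In the last wrist picture the link's yaw was 0.101 to 0.105 rad and the load's 0.115 rad, equal within the reading error. The slot end was about 2 mm past the stud's axis, as expected for a slot fully home.
- **Disagreement:** Pivot and stud read about 126 mm apart in that last view instead of 130 mm, in line with calibration and pixel-reading error.
- **Leaning on the knob:** The hand pressed down on it with about 4 to 5 N during tightening.
- **Other things:** The nearby items in the last wrist and side views looked undisturbed. I did not look at the last scene picture, so the items on the rest of the bench were not checked at the end.

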